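# Slide the tall lidar target post into its V stop

## Task

On the lidar bench, slide the taller of the two round aluminium target posts along the table top into the V-shaped rail stop, until it stands upright against both rails. Push it low down so that it neither tips nor leaves the table, and leave the short post standing where it is.

Things in the scene. Friction and masses are not known exactly. Their poses are not given: they have to be found in the camera images.
- tall_post: The tall target post: upright aluminium cylinder, 50 mm diameter, 240 mm high, 0.4 to 0.8 kg, black foot rim, white band near the top, black cap; loose on the table. Origin: centre of its underside, z up. Slides when pushed below about 30 mm above the table, topples when pushed well above that. Lean the gripper 30 to 45 degrees so that the fingertips, not its body, meet the post first.
- short_post: The short target post, a bystander: same make and 50 mm diameter but only 120 mm high, loose. It stands 140 to 185 mm from the tall post, on the left or on the right of it. Origin: centre of its underside, z up.
- v_stop: V stop fixed to the table: two aluminium rails, each 100 x 20 mm, 30 mm high, in a 120 degree V open towards the robot. Origin: on the table top where the post's centre stands when the post touches both rails. +x points into the V, to its corner (29 mm away); inner faces are 25 mm from the origin, free ends near x = -21, y = +-86 mm. The post slides in on the bare table.
There are look-alikes about, which are no part of the job. Leave any green look-alike of the v_stop alone.

How it is judged:
By the outcome, as a careful person would: the job done as asked, in the order asked, and still so for the second after the job is handed in, with the robot touching nothing.
It also fails if it takes over 43 s, if anything falls off the work surface, if the arm or the gripper's body presses on something with over 40 N, if the wrist force passes 120 N, or if a joint passes its speed limit or range.

## Robot

A 7-joint arm with a two-finger parallel gripper is mounted at the origin on the work surface. World frame = base frame: x ahead of the robot, y to its left, z up, the work surface at z = 0. Lengths are in m, angles in rad, forces in N, time in s.
With the tool pointing down it reaches from about 0.35 to 0.9 m from the base axis. Payload 8.1 kg.
Tool frame: the origin (TCP) lies at the very end of the fingers, on their centre line; the grasp point (between the pads) lies 19 mm behind it; y points along the fingers, x is the direction in which the jaws open and shut, and the axes are right-handed (so a half turn about y gives the same grasp; the last joint's range is limited). The gripper opens to 85 mm and grips with 20 to 120 N. Pads are 22 mm wide; open, the fingers measure 114 mm over their backs; the gripper's body (76 mm by 85 mm) begins 54 mm behind the grasp point. The pads swing forward as they close: fully open they stand 13 mm farther back than shut.
Start: joints at [-1.244, 0.434, 0.025, 1.573, -0.012, 1.134, -0.075], TCP at [0.26, 0.568, 0.231] pointing down, gripper open.
Joint ranges: [-2.62, 2.62], [-0.44, 2.09], [-1.27, 1.32], [0.08, 2.57], [-1.32, 4.46], [0.12, 2], [-2.74, 2.74]. Speed limits (rad/s): [2.22, 2.22, 3.01, 3.01, 3.14, 3.14, 3.14].

## Interface

Orientations are given as a rotation vector (axis times angle).
In Python, from bench import manip, vision gives the robot as it stands. Calls block until the motion is done:
- manip.move_pose(position, orientation): joint-space move of the TCP to a pose.
- manip.movel(position, frame=None, max_speed=0.15, max_force=None): straight line of the TCP; frame=None keeps the orientation; max_speed is the mean speed in m/s. With max_force (N) it stops when the force on the tool has changed by that much, and returns True; else False.
- manip.goto_joints(angles): joint-space move.
- manip.gripper_open() and manip.clamp(grasp_force=None): open the fingers fully, or close them until they stop; grasp_force is the grip in N (None keeps the last).
- manip.wait(seconds).
- manip.solve_ik(position, orientation): joint angles nearest the present ones, or None.
- vision.capture(name): name is "scene" or "top" or "wrist"; returns a dict with "pixels" (420x560x3 uint8, red, green, blue), "fx", "fy", "cx", "cy" (pixels), "R" (3x3) and "t" (3): a world point X has camera coordinates R X + t. Camera axes: x right, y down, z forward; pixel columns grow to the right and rows downward; lengths in m; the calibration is good to about 2 mm. A picture is of the moment at which its call begins. There is no depth.
A pose or a line that the arm cannot do raises manip.MotionError and nothing moves.
- manip.finish_job(): hands the job in, once; it reports no verdict.
Readings, each from a call of its own:
- manip.current_time_s(): time.
- manip.current_qpos(): joint angles.
- manip.current_qd(): joint speeds.
- manip.current_joint_torque(): joint torques, N m.
- manip.current_position(): TCP position.
- manip.current_orientation(): TCP orientation.
- manip.current_force(): force on the tool from outside, world axes, zero at the start.
- manip.current_ft_torque(): the same for the moment, N m.
- manip.current_width(): finger opening in m.
Only numpy, scipy, OpenCV 4.12 (cv2) and the standard library are available. Lean on these libraries where they do the work, as an engineer would, in place of code of your own. Each camera call takes 0.05 s, during which the arm holds its last target. There are 200 camera calls.

## Working session

There is one attempt and no reset: what is moved stays moved. The work goes in short steps, each a Python script; the robot and the scene stay as the last script left them, time stands still between calls to the robot, and variables do not carry over. Pictures are saved under pics/ and viewed, about 8 in all and at most 12, crops included, and the job is handed in when it is done.

```bash
mkdir -p pics; ls
python3 - <<'E'
from bench import manip, vision
import cv2, pickle
for n in ("scene","top"):
    d=vision.capture(n); pickle.dump(d,open(f"pics/{n}0.pkl","wb"))
    cv2.imwrite(f"pics/{n}0.png",d["pixels"][:,:,::-1])
    print(n,d["fx"],d["cx"],d["cy"],d["R"],d["t"])
print(manip.current_time_s(),manip.current_orientation())
E
```

```text
pics
scene 390.5662370815656 279.3951574648163 206.60211045386833 [[-0.5965559   0.80247569  0.01240261]
 [ 0.57567303  0.43861762 -0.69008343]
 [-0.55921518 -0.40453349 -0.72362354]] [ 0.27129531 -0.25425522  0.94609304]
top 501.2622040476761 278.7912570849562 208.62512865312215 [[-0.019195   -0.99980611 -0.00439272]
 [-0.99062162  0.01961276 -0.13521888]
 [ 0.13527881  0.00175599 -0.99080602]] [0.03762052 0.51507223 0.93747461]
0.1 [-1.38330227 -0.88620856  0.88798665]
```

View pics/scene0.png

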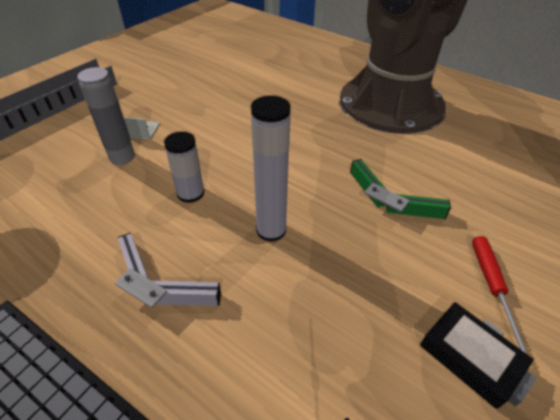

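View pics/top0.png

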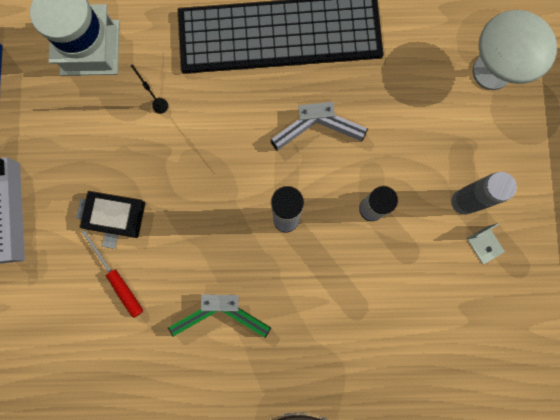

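The top view shows these candidates:
- **Tall post:** black-capped post at (287,203).
- **Short post:** (380,203).
- **Plain grey cylinder, no black cap:** (490,190), a look-alike.
- **Aluminium V:** (318,120), open towards the robot.
- **Green V:** (220,312), a look-alike.

The black cap, white band and greater height fit tall_post, and the bare aluminium V fits v_stop. I'll confirm both in one crop and measure.

```bash
cat > h.py <<'E'
import numpy as np, cv2, pickle
def ray(d,u,v,z):
    p=np.array([(u-d["cx"])/d["fx"],(v-d["cy"])/d["fy"],1.])
    R=np.array(d["R"]);c=-R.T@np.array(d["t"]);r=R.T@p
    return (c+r*(z-c[2])/r[2])
def proj(d,X):
    q=np.array(d["R"])@np.array(X)+np.array(d["t"]); return d["fx"]*q[0]/q[2]+d["cx"],d["fy"]*q[1]/q[2]+d["cy"]
def caps(d,box,thr=45):
    u0,v0,u1,v1=box; m=(d["pixels"][v0:v1,u0:u1].max(2)<thr).astype(np.uint8)
    cs,_=cv2.findContours(m,cv2.RETR_EXTERNAL,cv2.CHAIN_APPROX_NONE)
    return [(np.array(e[0])+[u0,v0],e[1]) for c in cs if cv2.contourArea(c)>60 for e in [cv2.fitEllipse(cv2.convexHull(c))]]
E
python3 - <<'E'
from h import *
t=pickle.load(open("pics/top0.pkl","rb"));s=pickle.load(open("pics/scene0.pkl","rb"))
for d,b,z in ((t,(265,180,310,224),.24),(t,(355,180,405,225),.12),(s,(245,90,300,130),.24),(s,(160,125,205,160),.12)):
    for c,a in caps(d,b): print(c.round(1),np.round(a,1),ray(d,*c,z).round(4))
a=t["pixels"][90:240,260:410,::-1]; cv2.imwrite("pics/ctop.png",cv2.resize(a,None,fx=4,fy=4,interpolation=cv2.INTER_CUBIC))
a=s["pixels"][225:315,105:235,::-1]; cv2.imwrite("pics/cscene.png",cv2.resize(a,None,fx=6,fy=6,interpolation=cv2.INTER_CUBIC))
E
```

```text
[286.9 202.5] [30.9 31.9] [0.497  0.0147 0.24  ]
[382.8 199.9] [26.6 27.9] [ 0.5161 -0.1571  0.12  ]
[270.4 108.8] [25.6 40. ] [0.5046 0.0195 0.24  ]
[179.6 142.4] [20.4 30.3] [ 0.522  -0.1522  0.12  ]
```

View pics/ctop.png

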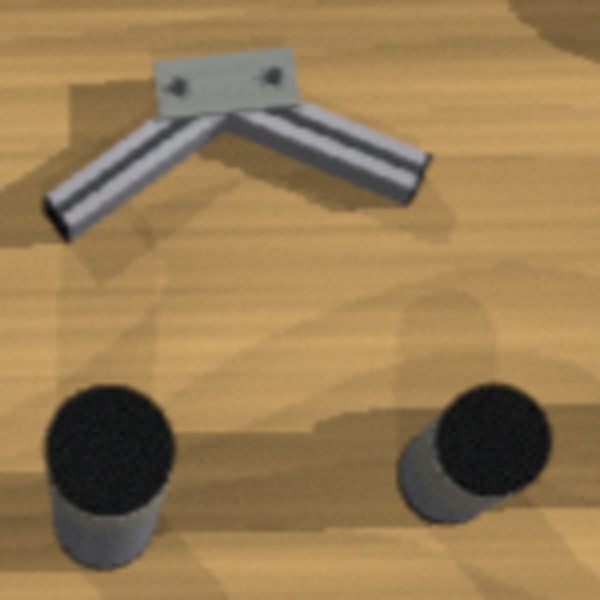

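View pics/cscene.png

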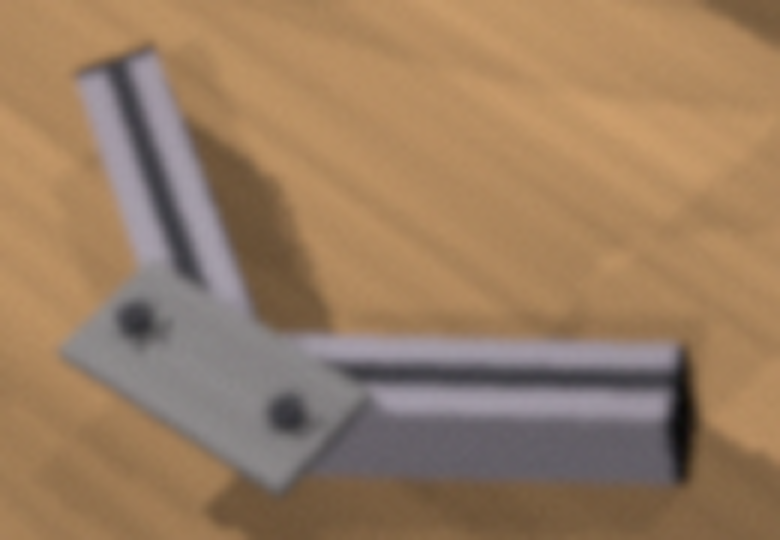

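Run:
```python
from h import *
t=pickle.load(open("pics/top0.pkl","rb"));s=pickle.load(open("pics/scene0.pkl","rb"))
def V(d,f,o,L,R):
    P=[ray(d,*(np.array(p)/f+o-0.5+0.5/f),.03)[:2] for p in L+R]
    a,b=P[1]-P[0],P[3]-P[2]; k=np.linalg.solve(np.c_[a,-b],P[2]-P[0]); c=P[0]+k[0]*a
    u,v=a/np.linalg.norm(a),b/np.linalg.norm(b); x=u+v
    x/=-np.linalg.norm(x); 
    print("corner",c.round(4),"angle",np.degrees(np.arccos(u@v)).round(1),"yaw",np.degrees(np.arctan2(x[1],x[0])).round(1),"origin",(c-.0404*x).round(4),"ends",P[1].round(4),P[3].round(4),"lens",np.linalg.norm(P[1]-c),np.linalg.norm(P[3]-c))
    mid=(P[1]+P[3])/2; print(" origin from ends",(mid+.0123*x).round(4))
V(s,6,np.array([105,225]),[(190,275),(116,58)],[(345,372),(682,375)])
V(t,4,np.array([260,90]),[(185,127),(57,207)],[(268,108),(420,167)])
```

```text
corner [ 0.7106 -0.0508] angle 118.4 yaw 5.7 origin [ 0.6704 -0.0548] ends [ 0.6653 -0.1476] [0.6469 0.0354] lens 0.1068629637612334 0.10719880009625088
 origin from ends [ 0.6684 -0.0549]
corner [ 0.707  -0.0556] angle 125.2 yaw 4.2 origin [ 0.6667 -0.0586] ends [0.6514 0.0348] [ 0.6682 -0.1462] lens 0.10608072879933786 0.09859693780915374
 origin from ends [ 0.6721 -0.0548]
```

Both views agree: v_stop origin is about (0.669,-0.055) with yaw 5.5°, and the tall post is at about (0.499,0.015). The crops confirm the black-capped tall post and the bare aluminium V with its grey corner plate. My plan is to push first to 35 mm short of the stop on the V axis, then do the final push along that axis.

```bash
cat >> h.py <<'E'
from scipy.spatial.transform import Rotation as Rn
O=np.array([.669,-.055]); YAW=np.radians(5.5); VX=np.array([np.cos(YAW),np.sin(YAW)])
def orient(p,lean=np.radians(40),flip=1):
    y=np.array([np.sin(lean)*p[0],np.sin(lean)*p[1],-np.cos(lean)]); x=flip*np.array([-p[1],p[0],0])
    return Rn.from_matrix(np.c_[x,y,np.cross(x,y)]).as_rotvec()
def best(manip,pos,p):
    q0=np.array(manip.current_qpos()); out=[]
    for f in (1,-1):
        q=manip.solve_ik(pos,orient(p,flip=f))
        if q is not None: out.append((np.abs(np.array(q)-q0).max(),f,q))
    return min(out,key=lambda o:o[0]) if out else None
E
python3 - <<'E'
from h import *
from bench import manip
print(Rn.from_rotvec(manip.current_orientation()).as_matrix().round(2))
P=np.array([.499,.015]); G=O-.035*VX; p=(G-P)/np.linalg.norm(G-P)
print("G",G,"deg",np.degrees(np.arctan2(p[1],p[0])),np.linalg.norm(G-P))
for n,xy,pp,z in (("pre",P-.085*p,p,.15),("low",P-.085*p,p,.013),("end",G-.034*p,p,.013),("pre2",G-.07*VX,VX,.013),("fin",O-.03*VX,VX,.013)):
    for f in (1,-1):
        q=manip.solve_ik([*xy,z],orient(pp,flip=f)); print(n,f,None if q is None else np.round(q,2))
E
```

```text
[[ 0.42 -0.   -0.91]
 [ 0.91 -0.    0.42]
 [-0.   -1.   -0.  ]]
G [ 0.63416113 -0.0583546 ] deg -28.489553129132744 0.15378370988755505
pre 1 [-0.87  0.17  0.02  2.55  1.29  0.71 -0.92]
pre -1 [-0.56  0.19 -0.32  2.53  1.3   0.78  2.21]
low 1 None
low -1 None
end 1 [-0.22  0.65 -0.11  2.34  2.13  0.66 -1.31]
end -1 [-0.24  0.65 -0.08  2.34  2.15  0.64  1.81]
pre2 1 [ 0.89  0.93 -1.06  2.43  2.43  0.8  -0.38]
pre2 -1 [ 0.77  0.82 -0.88  2.44  2.59  0.71  2.53]
fin 1 [ 0.83  0.96 -1.06  2.26  2.32  0.73 -0.25]
fin -1 [ 0.59  0.77 -0.7   2.28  2.63  0.55  2.43]
```

Run:
```python
from h import *
from bench import manip
P=np.array([.499,.015]); G=O-.035*VX; p=(G-P)/np.linalg.norm(G-P)
for lean in (30,35,40):
  for off in (.045,.055,.065,.085):
    for f in (1,-1):
      r=[manip.solve_ik([*(P-off*p),z],orient(p,np.radians(lean),f)) for z in (.013,.08,.15)]
      print(lean,off,f,[None if q is None else list(np.round(q,2)) for q in r])
```

```text
30 0.045 1 [[np.float64(-0.47), np.float64(0.52), np.float64(-0.11), np.float64(2.52), np.float64(1.88), np.float64(0.53), np.float64(-1.33)], [np.float64(-1.04), np.float64(0.37), np.float64(0.61), np.float64(2.52), np.float64(1.52), np.float64(0.22), np.float64(-0.9)], [np.float64(-0.92), np.float64(0.14), np.float64(0.41), np.float64(2.43), np.float64(0.96), np.float64(0.47), np.float64(-0.3)]]
30 0.045 -1 [[np.float64(-0.47), np.float64(0.52), np.float64(-0.11), np.float64(2.52), np.float64(1.88), np.float64(0.53), np.float64(1.8)], [np.float64(-0.41), np.float64(0.33), np.float64(-0.18), np.float64(2.47), np.float64(1.45), np.float64(0.52), np.float64(2.29)], [np.float64(0.37), np.float64(0.32), np.float64(-1.07), np.float64(2.35), np.float64(1.2), np.float64(0.82), np.float64(2.62)]]
30 0.055 1 [[np.float64(-0.5), np.float64(0.52), np.float64(-0.11), np.float64(2.53), np.float64(1.87), np.float64(0.54), np.float64(-1.36)], [np.float64(-1.05), np.float64(0.36), np.float64(0.59), np.float64(2.53), np.float64(1.5), np.float64(0.24), np.float64(-0.91)], [np.float64(-0.94), np.float
[... 5352 characters left out ...]
oat64(-0.28), np.float64(2.51), np.float64(1.36), np.float64(0.74), np.float64(2.25)]]
40 0.065 1 [None, None, [np.float64(-1.11), np.float64(0.19), np.float64(0.38), np.float64(2.56), np.float64(1.35), np.float64(0.6), np.float64(-0.89)]]
40 0.065 -1 [None, None, [np.float64(-0.52), np.float64(0.2), np.float64(-0.3), np.float64(2.51), np.float64(1.34), np.float64(0.75), np.float64(2.23)]]
40 0.085 1 [None, None, [np.float64(-0.87), np.float64(0.17), np.float64(0.02), np.float64(2.55), np.float64(1.29), np.float64(0.71), np.float64(-0.92)]]
40 0.085 -1 [None, None, [np.float64(-0.56), np.float64(0.19), np.float64(-0.32), np.float64(2.53), np.float64(1.3), np.float64(0.78), np.float64(2.21)]]
```

```bash
cat >> h.py <<'E'
P0=np.array([.499,.015]); G=O-.035*VX; p1=(G-P0)/np.linalg.norm(G-P0)
E
python3 - <<'E'
from h import *
from bench import manip,vision
o=orient(p1,np.radians(30),1)
pre=[*(P0-.085*p1),.15]
q0=np.array(manip.current_qpos()); q1=np.array(manip.solve_ik(pre,o))
manip.clamp(20)
for f in (.3,.6,.8,1):
    manip.goto_joints(list(q0+f*(q1-q0))); x=np.array(manip.current_position()); print(f,x.round(3),manip.current_time_s())
    if np.linalg.norm(x[:2]-P0)<.075: print("abort"); raise SystemExit
try: manip.movel([*(P0-.06*p1),.013],max_speed=.1)
except manip.MotionError as e: print("err",e)
print(manip.current_position(),manip.current_time_s(),manip.current_width(),manip.current_force())
d=vision.capture("scene"); cv2.imwrite("pics/s1.png",d["pixels"][:,:,::-1])
E
```

```text
0.3 [0.39  0.408 0.203] 1.7
0.6 [0.454 0.242 0.187] 2.4333
0.8 [0.455 0.141 0.173] 2.9167
1 [0.425 0.057 0.15 ] 3.375
[0.44636375 0.04386954 0.01318726] 4.9167 -0.00044519736326034047 [ 0.62055395 -0.22169437  0.04181304]
```

View pics/s1.png

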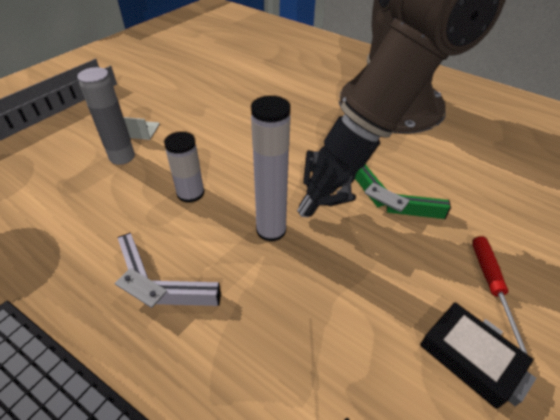

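The closed, leaning fingertips at (307,208) are just behind the post's foot at (271,230), and nothing else has moved. Now the first push.

Run:
```python
from h import *
from bench import manip,vision
for s in (.5,1):
    e=P0-.06*p1+s*((G-.034*p1)-(P0-.06*p1))
    print(manip.movel([*e,.013],max_speed=.05,max_force=15),np.round(manip.current_position(),4),np.round(manip.current_force(),1),manip.current_time_s())
    d=vision.capture("top")
    # cap: largest near-black blob near the expected place
    u,v=proj(d,[*(e+.034*p1),.24]); b=[int(u-30),int(v-30),int(u+30),int(v+30)]
    for c,a in caps(d,b): print("  cap",c.round(1),np.round(a,1),ray(d,*c,.24).round(4),"expected",(e+.034*p1).round(4))
cv2.imwrite("pics/t2.png",d["pixels"][:,:,::-1]); pickle.dump(d,open("pics/t2.pkl","wb"))
```

```text
False [0.5252 0.0007 0.013 ] [-2.3  0.2 -1.6] 6.9167
  cap [305.7 166.4] [30.1 31.4] [ 0.5527 -0.0157  0.24  ] expected [ 0.5552 -0.0155]
False [ 0.6042 -0.0421  0.013 ] [-2.8  1.1 -1.1] 8.9167
  cap [331.6 116.9] [29.8 30.9] [ 0.631  -0.0583  0.24  ] expected [ 0.6342 -0.0584]
```

View pics/t2.png

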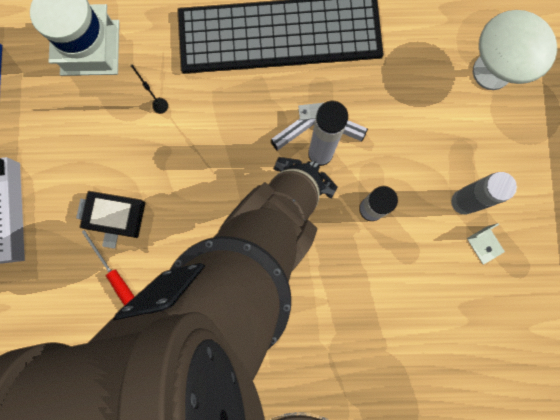

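The post stands upright on the V axis at about (0.631,-0.058), about 36 mm short, and the short post hasn't moved at (380,203). I'll back off, re-aim roughly along the V axis and seat it.

Run:
```python
from h import *
from bench import manip,vision
p=np.array([1.,0]); o=orient(p,np.radians(35),1); S=np.array([.631,-.058])
x=np.array(manip.current_position()); manip.movel([*(x[:2]-.045*p1),.03],max_speed=.1)
q=manip.solve_ik([*(S-.075*p),.03],o); print(np.round(manip.current_qpos(),2),np.round(q,2))
if q is None or np.abs(np.array(q)-manip.current_qpos()).max()>1.2: raise SystemExit("big")
manip.goto_joints(q); manip.movel([*(S-.06*p),.013],max_speed=.06)
print(np.round(manip.current_position(),4),manip.current_time_s())
hit=manip.movel([.669-.034+.015,S[1],.013],max_speed=.03,max_force=12)
print(hit,np.round(manip.current_position(),4),np.round(manip.current_force(),1),manip.current_time_s())
d=vision.capture("top"); u,v=proj(d,[*O,.24]); b=[int(u-30),int(v-30),int(u+30),int(v+30)]
for c,a in caps(d,b): print("cap",c.round(1),np.round(a,1),ray(d,*c,.24).round(4))
d=vision.capture("scene"); cv2.imwrite("pics/s3.png",cv2.resize(d["pixels"][90:330,40:360,::-1],None,fx=2.4,fy=2.4,interpolation=cv2.INTER_CUBIC))
```

```text
[-0.58  0.55  0.38  2.34  2.11  0.19 -1.3 ] [ 0.2   0.54 -0.24  2.44  2.91  0.46 -1.29]
[ 0.5709 -0.0577  0.0124] 11.1583
True [ 0.6355 -0.0578  0.0117] [-0.3  0.6  0.2] 13.1083
cap [330.8  95.5] [29.7 31. ] [ 0.6659 -0.0582  0.24  ]
```

View pics/s3.png

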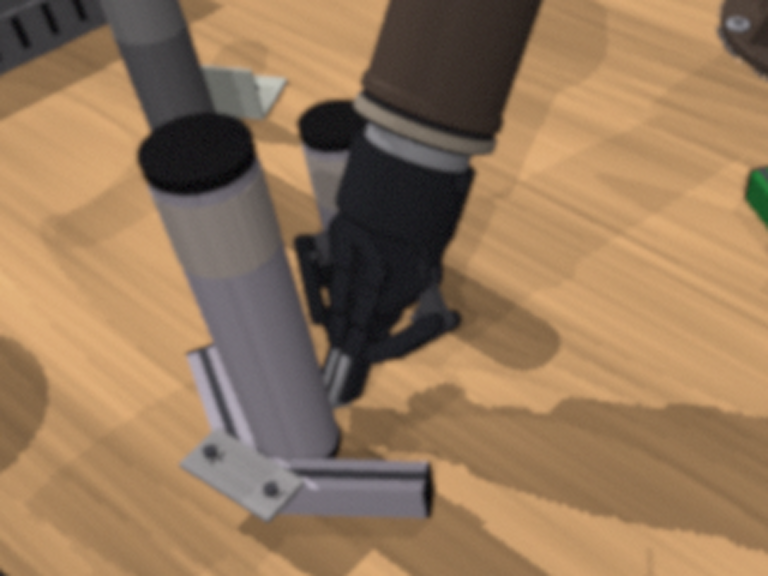

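The post has reached the right rail, but the force spiked and fell away, so it may not be on the left rail too. I'll re-aim slightly leftward and nudge it along the rail into both.

```bash
cat >> h.py <<'E'
def capnow(vision):
    d=vision.capture("top"); u,v=proj(d,[*O,.24]); b=[int(u-30),int(v-30),int(u+30),int(v+30)]
    for c,a in caps(d,b): print("  cap",c.round(2),ray(d,*c,.24).round(4))
E
python3 - <<'E'
from h import *
from bench import manip,vision
a=np.radians(12); p=np.array([np.cos(a),np.sin(a)]); o=orient(p,np.radians(32),1); S=np.array([.669,-.059])
x=np.array(manip.current_position()); manip.movel([x[0]-.025,x[1],.016],max_speed=.08); capnow(vision)
q=manip.solve_ik([*(S-.055*p),.014],o); print(np.abs(np.array(q)-manip.current_qpos()).max())
manip.goto_joints(q); print(np.round(manip.current_position(),4))
def mv(d,L,f,v):
    x=np.array(manip.current_position()); h=manip.movel([x[0]+L*d[0],x[1]+L*d[1],.014],max_speed=v,max_force=f)
    print(h,np.round(manip.current_position(),4),np.round(manip.current_force(),1),manip.current_time_s()); capnow(vision)
mv(p,.03,8,.02)
t=np.radians(50); mv((np.cos(t),np.sin(t)),.008,12,.01)
mv(p,.008,10,.01)
E
```

```text
cap [330.86  95.49] [ 0.666  -0.0583  0.24  ]
0.27168907676091036
[ 0.6161 -0.0721  0.0142]
True [ 0.6363 -0.0671  0.0131] [-0.8 -0.5  0.3] 15.175
  cap [330.83  95.5 ] [ 0.6659 -0.0582  0.24  ]
True [ 0.6362 -0.0661  0.0123] [-0.6 -0.4  0. ] 15.675
  cap [330.58  95.41] [ 0.6661 -0.0578  0.24  ]
True [ 0.6362 -0.0659  0.0115] [-1.   0.7 -0.9] 16.1417
  cap [330.56  95.37] [ 0.6662 -0.0578  0.24  ]
```

Run:
```python
from h import *
from bench import manip,vision
x=np.array(manip.current_position())
manip.movel([x[0]-.05,x[1]-.01,.03],max_speed=.1); manip.movel([x[0]-.09,x[1]+.01,.12],max_speed=.12)
print(manip.current_time_s(),np.round(manip.current_position(),3)); capnow(vision)
w=vision.capture("wrist"); t=vision.capture("top"); s=vision.capture("scene")
pickle.dump((w,t,s),open("pics/v4.pkl","wb"))
f=lambda d,v0,u0,h,wd,k: cv2.resize(d["pixels"][v0:v0+h,u0:u0+wd,::-1],None,fx=k,fy=k,interpolation=cv2.INTER_CUBIC)
im=np.zeros((600,800,3),np.uint8); im[:315,:420]=f(w,0,0,420,560,.75)
im[320:600,:400]=f(t,70,260,70,100,4)[:280,:400]; im[:600,425:785]=f(s,190,105,150,90,4)
cv2.imwrite("pics/v4.png",im)
```

```text
Traceback (most recent call last):
bench.MotionError: the arm cannot follow that straight line within its joint ranges
```

Run:
```python
from h import *
from bench import manip,vision
x=np.array(manip.current_position()); print(x.round(3))
for pt in ([x[0],x[1],.12],[x[0]-.03,x[1]+.01,.08],[x[0]-.02,x[1],.03]):
    try: manip.movel(pt,max_speed=.1); break
    except manip.MotionError as e: print(e)
print(manip.current_time_s(),np.round(manip.current_position(),3)); capnow(vision)
w=vision.capture("wrist"); t=vision.capture("top"); s=vision.capture("scene")
pickle.dump((w,t,s),open("pics/v4.pkl","wb"))
f=lambda d,v0,u0,h,wd,k: cv2.resize(d["pixels"][v0:v0+h,u0:u0+wd,::-1],None,fx=k,fy=k,interpolation=cv2.INTER_CUBIC)
im=np.zeros((600,800,3),np.uint8); im[:315,:420]=f(w,0,0,420,560,.75)
im[320:600,:400]=f(t,70,260,70,100,4)[:280,:400]; im[:600,425:785]=f(s,190,105,150,90,4)
cv2.imwrite("pics/v4.png",im)
```

```text
[ 0.587 -0.076  0.03 ]
the arm cannot follow that straight line within its joint ranges
the arm cannot follow that straight line within its joint ranges
17.225 [ 0.567 -0.076  0.03 ]
  cap [330.6   95.34] [ 0.6662 -0.0578  0.24  ]
```

View pics/v4.png

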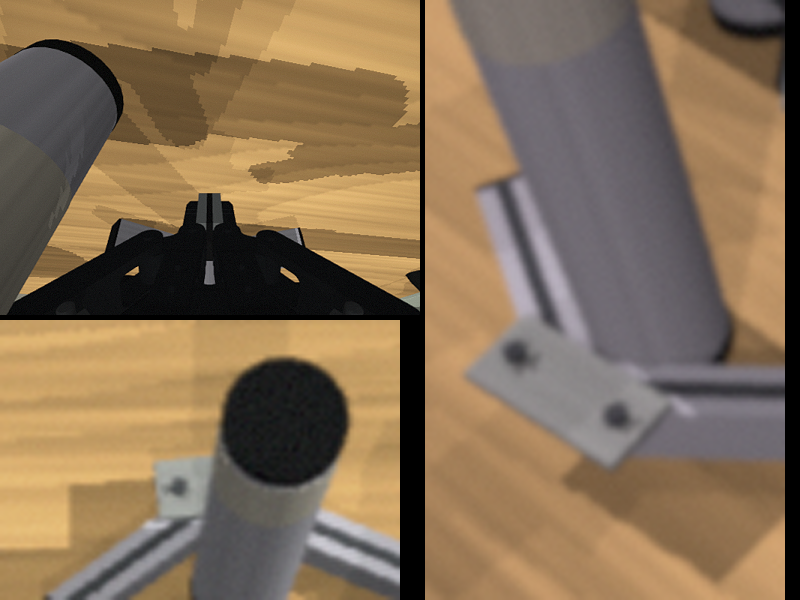

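The post is upright, but these views don't resolve whether the left rail is touched. The robot contacts put the post at about (0.669,-0.058), so there could be up to 3 mm of gap along the right rail. I'll close it by pushing along that rail from the right, keeping clear of the short post.

Run:
```python
from h import *
from bench import manip
S=np.array([.669,-.058]); print(np.round(manip.current_qpos(),2))
for yaw in (50,60):
  a=np.radians(yaw); p=np.array([np.cos(a),np.sin(a)])
  for lean in (30,38):
    for f in (1,-1):
      r=[manip.solve_ik([*(S-off*p),z],orient(p,np.radians(lean),f)) for off,z in ((.07,.16),(.06,.014),(.03,.014))]
      print(yaw,lean,f,[None if q is None else np.round(q,2).tolist() for q in r])
```

```text
[ 0.45  0.55 -0.37  2.32  3.18  0.21 -1.22]
50 30 1 [[1.06, 0.72, -1.06, 1.8, 0.25, 0.68, 2.48], [1.04, 1.0, -1.09, 1.88, 0.77, 0.53, 2.12], [0.98, 1.01, -1.09, 1.86, 0.81, 0.53, 2.05]]
50 30 -1 [[1.06, 0.72, -1.06, 1.8, 0.25, 0.68, -0.66], [1.04, 1.0, -1.09, 1.88, 0.77, 0.53, -1.02], [0.98, 1.01, -1.09, 1.86, 0.81, 0.53, -1.09]]
50 38 1 [[1.14, 0.75, -1.06, 1.84, 0.06, 0.58, 2.71], [1.12, 1.06, -1.09, 1.91, 0.65, 0.41, 2.32], [1.06, 1.06, -1.1, 1.89, 0.71, 0.41, 2.23]]
50 38 -1 [[1.14, 0.75, -1.06, 1.84, 0.06, 0.58, -0.43], [1.12, 1.06, -1.09, 1.91, 0.65, 0.41, -0.83], [1.06, 1.06, -1.1, 1.89, 0.71, 0.41, -0.92]]
60 30 1 [[1.04, 0.78, -1.07, 1.69, 0.24, 0.82, 2.67], [1.02, 1.04, -1.08, 1.77, 0.61, 0.65, 2.45], [0.97, 1.04, -1.09, 1.76, 0.64, 0.64, 2.39]]
60 30 -1 [[1.04, 0.78, -1.07, 1.69, 0.24, 0.82, -0.47], [1.02, 1.04, -1.08, 1.77, 0.61, 0.65, -0.69], [0.97, 1.04, -1.09, 1.76, 0.64, 0.64, -0.75]]
60 38 1 [[0.56, 0.57, -0.16, 1.76, -0.76, 0.91, -2.72], [1.09, 1.09, -1.08, 1.78, 0.45, 0.58, 2.66], [1.04, 1.09, -1.09, 1.78, 0.48, 0.56, 2.6]]
60 38 -1 [[1.11, 0.82, -1.07, 1.71, 0.08, 0.76, -0.29], [1.09, 1.09, -1.08, 1.78, 0.45, 0.58, -0.48], [1.04, 1.09, -1.09, 1.78, 0.48, 0.56, -0.54]]
```

Run:
```python
from h import *
from bench import manip,vision
S=np.array([.669,-.058]); a=np.radians(60); p=np.array([np.cos(a),np.sin(a)]); o=orient(p,np.radians(30),-1)
def st(m): print(m,np.round(manip.current_position(),4),np.round(manip.current_force(),1),manip.current_time_s())
qa=np.array(manip.solve_ik([*(S-.07*p),.16],o))
q=np.array(manip.current_qpos()); q[1]=.0; manip.goto_joints(list(q)); st("up")
q=qa.copy(); q[1]=.25; manip.goto_joints(list(q)); st("over")
manip.goto_joints(list(qa)); st("pre"); capnow(vision)
manip.movel([*(S-.06*p),.014],max_speed=.12,max_force=10); st("low")
d=vision.capture("scene"); cv2.imwrite("pics/s5.png",cv2.resize(d["pixels"][90:330,40:360,::-1],None,fx=2.4,fy=2.4))
```

```text
up [ 0.6088 -0.0963  0.3507] [-0.  -0.1 -0.5] 18.6333
over [ 0.633  -0.1174  0.3903] [ 0.6  0.5 -0.7] 21.125
pre [ 0.635  -0.118   0.1617] [ 0.  -0.2  0.4] 22.0417
  cap [330.54  95.31] [ 0.6663 -0.0578  0.24  ]
low [ 0.6395 -0.1101  0.0148] [ 0.6  0.1 -0. ] 23.4583
```

View pics/s5.png

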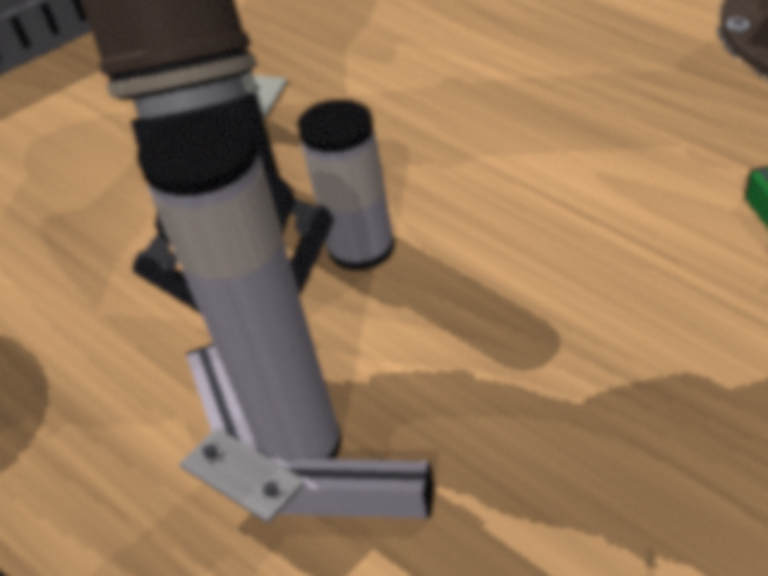

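The gripper is behind the post, clear of the short post and of the rail. Now the probing push.

Run:
```python
from h import *
from bench import manip,vision
a=np.radians(60); p=np.array([np.cos(a),np.sin(a)])
def mv(deg,L,f,v):
    t=np.radians(deg); x=np.array(manip.current_position()); h=manip.movel([x[0]+L*np.cos(t),x[1]+L*np.sin(t),.014],max_speed=v,max_force=f)
    print(h,np.round(manip.current_position(),4),np.round(manip.current_force(),1),manip.current_time_s()); capnow(vision)
mv(60,.034,6,.015)
mv(60,.006,9,.01)
mv(25,.006,9,.01)
```

```text
True [ 0.6527 -0.0868  0.0133] [-0.4 -0.3  1.4] 25.1583
  cap [330.39  95.31] [ 0.6663 -0.0575  0.24  ]
True [ 0.6527 -0.0861  0.0124] [-1.2 -0.8  1. ] 25.575
  cap [330.05  95.13] [ 0.6666 -0.057   0.24  ]
True [ 0.6527 -0.0859  0.0114] [-0.9  0.1  0.7] 26.0167
  cap [329.97  95.17] [ 0.6665 -0.0569  0.24  ]
```

Run:
```python
from h import *
from bench import manip,vision
def mv(deg,L,f,v):
    t=np.radians(deg); x=np.array(manip.current_position()); h=manip.movel([x[0]+L*np.cos(t),x[1]+L*np.sin(t),.014],max_speed=v,max_force=f)
    print(h,np.round(manip.current_position(),4),np.round(manip.current_force(),1),manip.current_time_s()); capnow(vision)
mv(60,.010,14,.02)
mv(60,.010,18,.02)
```

```text
True [ 0.6535 -0.0828  0.0108] [-1.4 -2.1  1.3] 26.475
  cap [328.09  94.47] [ 0.6677 -0.0539  0.24  ]
True [ 0.6535 -0.0828  0.0101] [-0.8 -1.2  1.4] 26.8583
  cap [328.09  94.49] [ 0.6677 -0.054   0.24  ]
```

The post slid 4.6 mm at 67°, which matches the right rail's direction (65.5°). It then didn't move at 18 N, so it is against both rails. Now I'll withdraw and do a last check.

Run:
```python
from h import *
from bench import manip,vision
a=np.radians(60); p=np.array([np.cos(a),np.sin(a)])
x=np.array(manip.current_position())
manip.movel([*(x[:2]-.03*p),.022],max_speed=.06); y=np.array(manip.current_position()); manip.movel([*(y[:2]-.01*p),.16],max_speed=.12)
q=np.array(manip.current_qpos()); q[1]-=.4; manip.goto_joints(list(q))
print(manip.current_time_s(),np.round(manip.current_position(),3),np.round(manip.current_force(),1)); capnow(vision)
s=vision.capture("scene"); t=vision.capture("top")
for c,b in caps(t,(355,180,405,225)): print("short",c.round(1),ray(t,*c,.12).round(4))
cv2.imwrite("pics/s6.png",cv2.resize(s["pixels"][90:330,40:360,::-1],None,fx=2.4,fy=2.4))
```

```text
29.6333 [ 0.638 -0.126  0.335] [-0.4 -0.2 -0.6]
  cap [328.09  94.54] [ 0.6676 -0.0539  0.24  ]
short [382.8 200. ] [ 0.5159 -0.1571  0.12  ]
```

View pics/s6.png

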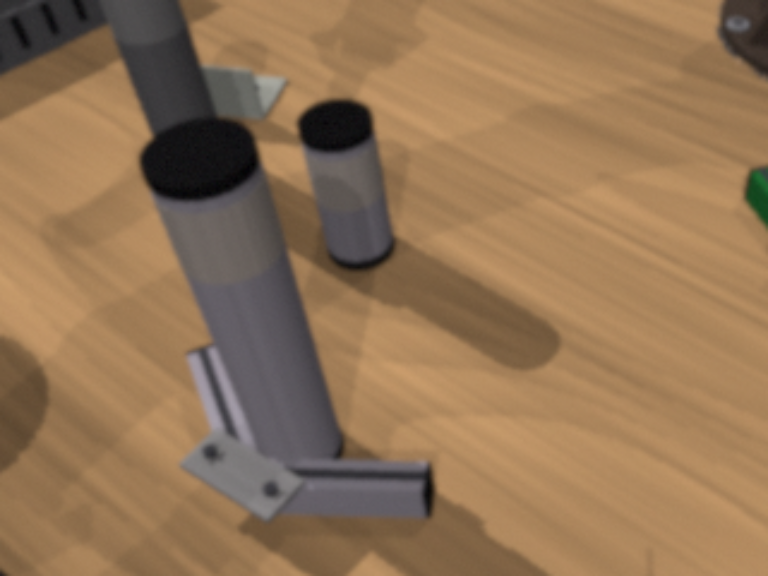

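The tall post stands upright in the V with its foot against the rails, the short post hasn't moved, and the robot is clear.

```bash
python3 -c "
from bench import manip
manip.finish_job(); print(manip.current_time_s())"
```

```text
the job is handed in; nothing more can be done
the job is handed in; nothing more can be done
```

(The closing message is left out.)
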